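# Shut the saw guard and hold the length stop at the red mark

### The job

Get the little bench saw ready for the next cut: first push its drop-down yellow guard flap up until it is fully shut. Then squeeze the green lock button on the head of the telescoping length stop, draw the head out along the scale until its pointer is in line with the red mark, and finish still gripping it there, because the arm springs back in as soon as it is let go. Leave everything else on the bench where it is.

Things in the scene. Friction and masses are not known exactly. Their poses are not given: they have to be found in the camera images.
- saw: fixed bench saw, blue housing 240 x 240 mm, 140 mm high; grey motor across its top (to 240 mm high) 115 to 215 mm behind the front face. Origin: on the table under the middle of the front face; +x from the front face back into the saw, +y to the side where the length stop comes out, z up. The stop's tube leaves that side at x = 60, y = 120 mm, 85 mm high, ends at y = 175 mm
- flap (a joint): angle of the yellow guard flap (rad): 0 = shut, upright against the front face; grows as its upper edge drops towards the robot, up to 1.3. Stiff hinge: it stays where it is left and moves at a push of up to about 10 N at its edge
- flap_edge (a point): middle of the free (upper) edge of the yellow guard flap, halfway through its thickness. The flap is 220 mm wide, 115 mm from hinge to edge, 10 mm thick. When shut this point is 140 mm high, level with the saw's top, and 6 mm in front of the front face (the flap's outer face 11 mm in front)
- flap_hinge (a point): middle of the flap's hinge line, which runs along the saw's y axis along the flap's lower edge: 25 mm above the table, 6 mm in front of the front face
- stop_arm (a joint): how far the telescoping length stop is drawn out (m), 0 = home to 0.2; it slides along the saw's +y. Springs pull it home with 4 N at home and about 6 N at 0.15. A hook locks it within 1 mm of home until the lock button is pressed in
- head (a point): place to grip the black head of the telescoping arm: its middle, level with the button, 95 mm above the table. Head 30 mm wide along the saw's x, 40 mm along y, 60 to 115 mm high, free from above; grip it across the saw's x so that one finger presses the green button. At home it is at (60, 205) mm in the saw's frame
- lock_button (a joint): how far the green lock button is pressed in towards the head (m), 0 to 0.005; springy, 3 N to start it, 7 N fully in; frees the arm from about 0.003 on; squeeze before pulling, it binds under a pull. It need stay pressed only until the arm is 25 mm out, but a grip on the head keeps it pressed anyway
- button_face (a point): middle of the outer face of the green lock button on the head's +x side (saw frame), 26 mm along y, 30 mm high. At rest it is 7 mm proud of the head's side, pressed in 2 mm: head and button then measure 32 mm across, centred 1 mm from head towards the button
- pointer (a point): tip of the thin dark pointer (3 mm wide) under the head, reaching out along the saw's +x just above the scale, at the same saw y as the head's middle. The scale is a 12 mm high aluminium ledge under the arm (saw x 30 to 140, y 120 to 410 mm), white with black ticks every 10 mm
- mark: red line on the scale, fixed, 36 mm long along the saw's x, 4 mm wide along y, 3 mm high; origin at the middle of its underside, axes as the saw's. It is set at another place each time, 70 to 140 mm from the pointer's home along y. The pointer passes over it. A loose pine strip, 20 mm high, lies on the table beyond the scale, at least 25 mm clear of it

How it is judged (in metres and radians):
On the way, in this order (a step that is already met when the one before it is completed fails the run):
1. the guard flap is pushed fully shut (value of joint flap below 0.06 rad), for 0.2 s.
2. the lock button is squeezed in with the fingers on the head (value of joint lock_button above 0.003 m and contact force between the fingers and stop_arm above 3 N), for 0.2 s.
3. the arm is drawn out by at least 40 mm (value of joint stop_arm above 0.04 m), for 0.1 s.
At the end, for the whole second after the job is handed in: the guard flap is shut (within 0.06 rad), the pointer is within 4 mm of the middle of the red mark along the scale and at rest, and the fingers still hold the head of the arm (more than 3 N) (value of joint flap below 0.06 rad and y of pointer in the frame of mark between -0.004 and 0.004 m and velocity of joint stop_arm between -0.01 and 0.01 m/s and contact force between the fingers and stop_arm above 3 N); the arm keeps its last pose, push and grip.
It fails at once if something else on the bench is disturbed (moved more than 30 mm) (distance of any of strip, tape, glue_gun, offcut, driver, glue, pot, mallet from where it was at the start of the episode above 0.03 m).
It also fails if it takes over 51 s, if anything falls off the work surface, if the arm or the gripper's body presses on something with over 40 N, if the wrist force passes 120 N, or if a joint passes its speed limit or range.

### The arm

A 6-joint arm with a two-finger parallel gripper is mounted at the origin on the work surface. World frame = base frame: x ahead of the robot, y to its left, z up, the work surface at z = 0. Lengths are in m, angles in degrees, forces in N, time in s.
With the tool pointing down it reaches from about 0.35 to 0.875 m from the base axis. Payload 4.2 kg.
Tool frame: the origin (TCP) lies at the very end of the fingers, on their centre line; the grasp point (between the pads) lies 19 mm behind it; z points along the fingers, y is the line along which they close (so a half turn about z gives the same grasp; the last joint's range is limited). The gripper opens to 87 mm and grips with 3 to 60 N. Pads are 19 mm wide; open, the fingers measure 117 mm over their backs; the gripper's body (75 mm by 190 mm) begins 51 mm behind the grasp point.
Start: joints at [-60.814, 22.042, 0.453, 0, -68.411, -14.817], TCP at [0.155, -0.605, 0.223] pointing down, gripper open.
Joint ranges: [-179.83, 179.83], [-69.29, 118.12], [-61.27, 80.66], [-181.25, 117.63], [-171.15, -9.14], [-177.46, 177.46]. Speed limits (degrees/s): [159.86, 159.86, 180, 180, 180, 180].

### API

Orientations are given as a 3x3 rotation matrix whose columns are the frame's x, y, z axes.
In Python, from station import * gives the robot as it stands.
- The arm moves only by the shell command python3 -m pendant 'ROWS'. ROWS is JSON, a list of rows, each an object of numbers: "x", "y", "z": the shift along the world's x, y, z normalised to -1 to 1, where 1 is 250 mm; "rx", "ry", "rz": the turn, a rotation vector about the world's x, y, z normalised to -1 to 1, where 1 is 180 degrees; "claw": the opening, from 0 (shut) to 1 (fully open). A call has exactly 8 rows; each row is the pose to reach, as a shift and turn from the pose commanded when the call began, turning the shorter way round; what a row does not reach only later rows make up. A row lasts 1/8 s, in which the tool goes at most 62.5 mm and 10.7 degrees, less where a joint would pass 70% of its speed; a pose out of reach is approached as far as the arm can. A call with a number of a shift or a turn outside -1 to 1 is refused whole. A call with a gripper value outside its range is refused whole. The fingers move at their own pace and stop on an object; the grip force is fixed at half the most. Time passes only in rows, so rows that repeat a pose let the fingers close, or fill a call up. It gives the time, the measured TCP pose, the force, the opening and the grip force at its end, in the units of the state.
- sense(): the state, without advancing time (a new reading comes with each control period).
- capture(name): name is "scene" or "top" or "wrist"; returns a dict with "color" (480x640x3 uint8, red, green, blue), "mtx" (3x3 intrinsics, pixels), "world_to_cam" (4x4, takes a point from world to camera coordinates). Camera axes: x right, y up, looking along -z (the intrinsics and any distortion apply to the point x, -y, -z); pixel columns grow to the right and rows downward; lengths in m; the calibration is good to about 2 mm. A picture is of the moment at which its call begins. There is no depth.
- finish_job(): hands the job in; it is judged then, once.
Trained networks look in a picture, given as the dict that the camera call returned (one of the last four; its "shot" number tells which), for a name from the list of things; names that differ only in an ending like _2 or _b are one class to them, and where a whole thing is asked for, a point or a joint stands for the part that bears it (a point fixed in the world has none). Each returns a list of dicts, best first, with "conf" (0 to 1); they miss things now and then, are a little off and sometimes report something else, mostly with a low value. They report only what shows in the picture. A call takes as long as a camera call.
- search_frame(picture, label): "centre" ([column, row] in pixels, amid what is visible of it).
- regions_of(picture, label): "region" (480x640 bool, what is visible of it) and "centre" ([column, row] in pixels, amid what is visible of it).
The state is a dict: "time_s": time; "joints": joint angles; "joint_velocities": joint speeds; "effort": joint torques, N m; "tcp_pos": TCP position; "ee_rot": TCP orientation; "wrist_force": force on the tool from outside, world axes, zero at the start; "moment": the same for the moment, N m; "gripper_width": opening from 0.0 (shut) to 1.0 (fully open); "gripper_force": force on a finger pad.
Only numpy, scipy, OpenCV 4.12 (cv2) and the standard library are available. Lean on these libraries where they do the work, as an engineer would, in place of code of your own. Each camera call takes 0.05 s, during which the arm holds its last target. There are 200 camera calls.

## Working session

There is one attempt and no reset: what is moved stays moved. The work goes in short steps, Python scripts to look and compute and a shell command to move; the robot and the scene stay as the last step left them, time stands still between calls to the robot, and variables do not carry over. Pictures are saved under pics/ and viewed, at most 10 in all, crops included, and the job is handed in when it is done.

```bash
mkdir -p pics
cat > h.py <<'E'
from station import *
import numpy as np, cv2
def ray(p,uv):
    K=np.array(p["mtx"]);T=np.array(p["world_to_cam"]);R=T[:3,:3];c=-R.T@T[:3,3]
    d=np.linalg.inv(K)@[uv[0],uv[1],1];d=R.T@np.array([d[0],-d[1],-d[2]]);return c,d/np.linalg.norm(d)
def atz(p,uv,z):
    c,d=ray(p,uv);return c+d*(z-c[2])/d[2]
def proj(p,X):
    K=np.array(p["mtx"]);T=np.array(p["world_to_cam"]);q=T[:3,:3]@np.array(X)+T[:3,3];q=K@[q[0],-q[1],-q[2]];return q[:2]/q[2]
def save(p,n): cv2.imwrite("pics/"+n,p["color"][:,:,::-1])
E
python3 - <<'E'
from h import *
a=capture("top");b=capture("scene")
cv2.imwrite("pics/a.png",cv2.resize(np.vstack([a["color"],b["color"]])[:,:,::-1],(400,600)) if 0 else a["color"][:,:,::-1]);save(b,"b.png")
for p,n in((a,"top"),(b,"scene")):
    print(n,np.round(ray(p,(320,240)),3).tolist(), "keys",list(p))
    for l in("saw","flap","flap_edge","flap_hinge","head","button_face","pointer","mark"):
        print(l,[(np.round(r["centre"]).tolist(),round(r["conf"],2)) for r in search_frame(p,l)[:2]])
print(sense()["ee_rot"],sense()["time_s"])
E
```

```text
top [[0.53, -0.007, 0.785], [0.111, 0.009, -0.994]] keys ['color', 'mtx', 'world_to_cam', 'shot']
saw [([390.0, 222.0], 0.8)]
flap [([434.0, 301.0], 0.93)]
flap_edge [([436.0, 303.0], 0.96)]
flap_hinge [([440.0, 299.0], 0.87)]
head [([265.0, 250.0], 0.95)]
button_face [([265.0, 253.0], 0.22)]
pointer [([266.0, 254.0], 0.61)]
mark [([179.0, 241.0], 0.66)]
scene [[0.905, 0.411, 0.757], [-0.337, -0.53, -0.778]] keys ['color', 'mtx', 'world_to_cam', 'shot']
saw [([302.0, 260.0], 0.71)]
flap [([338.0, 177.0], 0.81)]
flap_edge [([343.0, 181.0], 0.71)]
flap_hinge [([339.0, 179.0], 0.62), ([374.0, 278.0], 0.36)]
head [([376.0, 281.0], 0.78)]
button_face [([368.0, 282.0], 0.68)]
pointer []
mark []
[[-9.68723374e-01 -2.48143148e-01  4.82186631e-05]
 [-2.48143148e-01  9.68723375e-01  9.12673079e-06]
 [-4.89752818e-05 -3.12385343e-06 -9.99999999e-01]] 0.9
```

View pics/a.png

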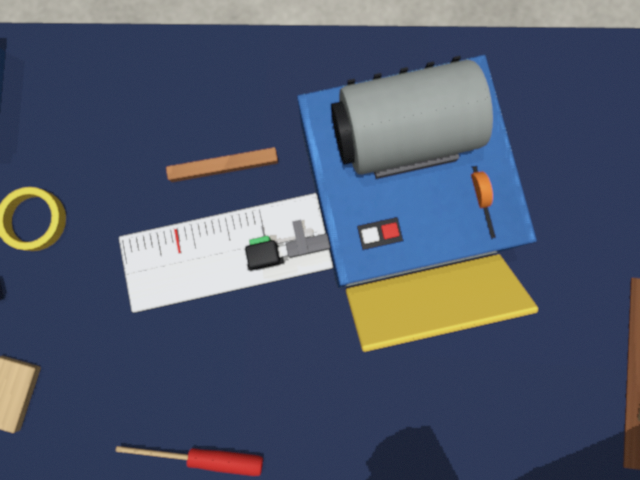

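View pics/b.png

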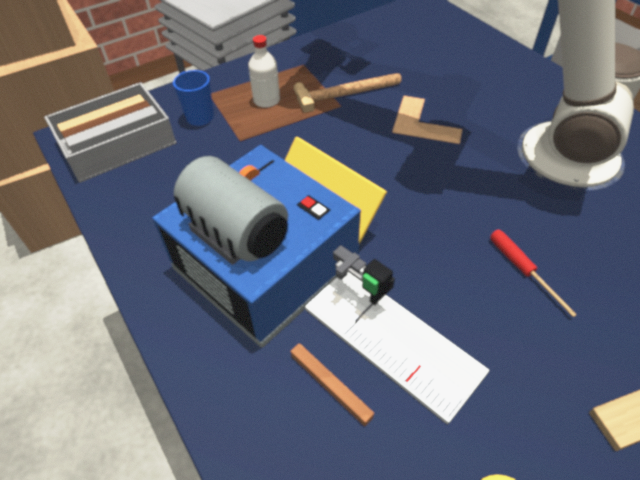

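The top view shows the saw's top corners at about (343,283), (535,241), (486,57) and (300,95), the open flap's edge from (363,348) to (537,308), the head at (263,254) and the red mark at (178,241). The scene view agrees: head at (376,280), mark at (413,374).

```bash
cat > fit.py <<'E'
from h import *
from scipy.optimize import least_squares
a=capture("top");b=capture("scene")
obs=[(a,(343,283),(0,.12,.14)),(a,(535,241),(0,-.12,.14)),(a,(486,57),(.24,-.12,.14)),(a,(300,95),(.24,.12,.14)),
(a,(122,236),(.14,.41,.012)),(a,(132,310),(.03,.41,.012)),(b,(358,213),(0,.12,.14)),(b,(262,148),(0,-.12,.14)),(b,(260,283),(.24,.12,.14)),(b,(155,217),(.24,-.12,.14)),
(b,(488,371),(.03,.41,.012)),(b,(448,418),(.14,.41,.012))]
def W(q,s):
    c,n=np.cos(q[2]),np.sin(q[2]);return np.array([q[0]+c*s[0]-n*s[1],q[1]+n*s[0]+c*s[1],s[2]])
f=lambda q:np.concatenate([proj(p,W(q,s))-uv for p,uv,s in obs])
r=least_squares(f,[.6,-.1,0],loss="soft_l1",f_scale=2);q=r.x
print("saw",q[:2],np.degrees(q[2]));print(np.round(f(q).reshape(-1,2),1).tolist())
def S(w):
    c,n=np.cos(q[2]),np.sin(q[2]);d=w[:2]-q[:2];return np.array([c*d[0]+n*d[1],-n*d[0]+c*d[1]])
# mark: red pixels
for p,box in((a,(120,200,320,300)),(b,(380,350,450,400))):
    im=p["color"].astype(int);m=(im[...,0]>120)&(im[...,1]<90)&(im[...,2]<90);k=np.zeros_like(m);k[box[1]:box[3],box[0]:box[2]]=1;v,u=np.nonzero(m&k)
    w=atz(p,(u.mean(),v.mean()),.0145);print("mark",len(u),w,S(w))
# flap angle
def F(th):
    e=[]
    for p,uv,y in((a,(363,347),.11),(a,(537,309),-.11),(b,(385,190),.11)):
        o=0.005 # outer corner of edge
        e.append(proj(p,W(q,(-.006-.115*np.sin(th[0]),y,.025+.115*np.cos(th[0]))))-uv)
    return np.concatenate(e)
t=least_squares(F,[.8]);print("flap",t.x,F(t.x))
c,n=np.cos(q[2]),np.sin(q[2])
for nme,s in(("edge",(-.006-.115*np.sin(t.x[0]),0,.025+.115*np.cos(t.x[0]))),("shut",(-.011,0,.14)),("head",(.061,.205,.095))):print(nme,W(q,s))
E
python3 fit.py
```

```text
saw [ 0.57540951 -0.14280324] 13.131730235709728
[[-2.4, 2.9], [3.0, 1.6], [0.9, -1.9], [-1.7, 0.2], [-2.6, -0.2], [0.3, 1.6], [2.8, -4.0], [-1.8, -4.8], [-9.9, 19.3], [-4.5, -0.8], [0.2, -1.1], [-0.9, 4.3]]
mark 21 [0.61794966 0.20508131 0.0145    ] [0.12046386 0.32912275]
mark 0 [nan nan nan] [nan nan]
flap [0.67076238] [-0.88173307  0.77793115  1.95428314 -0.46112333 -0.15744075  1.32883985]
edge [ 0.49995355 -0.16040645  0.11508502]
shut [ 0.56469716 -0.14530234  0.14      ]
head [0.58824029 0.0706947  0.095     ]fit.py:17: RuntimeWarning: Mean of empty slice.
  w=atz(p,(u.mean(),v.mean()),.0145);print("mark",len(u),w,S(w))
  ret = ret.dtype.type(ret / rcount)
```

Run:
```python
from h import *
b=capture("scene")
for l in("glue","pot","mallet","offcut","driver","tape","glue_gun"):
    r=search_frame(b,l)
    if r: print(l,r[0]["conf"],atz(b,r[0]["centre"],.05).round(3))
c,d=ray(b,(265,102));print("bottle base",atz(b,(265,102),0)); 
x=atz(b,(265,102),0);print([ (z,proj(b,(x[0],x[1],z)).round()) for z in(.1,.15,.2)])
```

```text
Traceback (most recent call last):
ValueError: it knows: button_face, flap, flap_edge, flap_hinge, head, lock_button, mark, pointer, saw, stop_arm
```

Run:
```python
from h import *
b=capture("scene")
x=atz(b,(265,102),0);print(x,[ (z,proj(b,(x[0],x[1],z)).round()) for z in(.1,.15,.2)])
print(atz(b,(197,120),0),atz(b,(305,95),.02),atz(b,(395,80),.02))
```

```text
[ 0.45010513 -0.53674324  0.        ] [(0.1, array([261.,  65.])), (0.15, array([258.,  45.])), (0.2, array([255.,  23.]))]
[ 0.61534569 -0.56811111  0.        ] [ 0.37024303 -0.4807705   0.02      ] [ 0.1572062  -0.40591958  0.02      ]
```

```bash
python3 -m pendant '[{"x":0.13,"y":0.16,"claw":0},{"x":0.26,"y":0.32,"claw":0},{"x":0.4,"y":0.48,"claw":0},{"x":0.53,"y":0.64,"claw":0},{"x":0.66,"y":0.8,"claw":0},{"x":0.8,"y":0.96,"claw":0},{"x":0.8,"y":0.96,"claw":0},{"x":0.8,"y":0.96,"claw":0}]'
python3 -m pendant '[{"x":0.1,"y":0.2,"z":0,"claw":0},{"x":0.2,"y":0.4,"z":-0.1,"claw":0},{"x":0.3,"y":0.6,"z":-0.2,"claw":0},{"x":0.376,"y":0.77,"z":-0.35,"claw":0},{"x":0.376,"y":0.77,"z":-0.5,"claw":0},{"x":0.376,"y":0.77,"z":-0.51,"claw":0},{"x":0.376,"y":0.77,"z":-0.51,"claw":0},{"x":0.376,"y":0.77,"z":-0.51,"claw":0}]'
```

```text
$[0]: bad value
$[0]: bad value
```

```bash
python3 -m pendant '[{"x":0.13,"y":0.16,"z":0,"rx":0,"ry":0,"rz":0,"claw":0},{"x":0.26,"y":0.32,"z":0,"rx":0,"ry":0,"rz":0,"claw":0},{"x":0.4,"y":0.48,"z":0,"rx":0,"ry":0,"rz":0,"claw":0},{"x":0.53,"y":0.64,"z":0,"rx":0,"ry":0,"rz":0,"claw":0},{"x":0.66,"y":0.8,"z":0,"rx":0,"ry":0,"rz":0,"claw":0},{"x":0.8,"y":0.96,"z":0,"rx":0,"ry":0,"rz":0,"claw":0},{"x":0.8,"y":0.96,"z":0,"rx":0,"ry":0,"rz":0,"claw":0},{"x":0.8,"y":0.96,"z":0,"rx":0,"ry":0,"rz":0,"claw":0}]'
```

```text
time_s: 2.1
tcp_pos: [0.3552, -0.3654, 0.2227]
ee_rot: [[-0.969, -0.249, 0.0], [-0.249, 0.969, -0.0], [-0.0, -0.0, -1.0]]
wrist_force: [0.3, -0.0, 0.1]
gripper_width: 0.171
gripper_force: 0.0
```

```bash
python3 -m pendant '[{"x":0.1,"y":0.2,"z":0,"rx":0,"ry":0,"rz":0,"claw":0},{"x":0.2,"y":0.4,"z":0,"rx":0,"ry":0,"rz":0,"claw":0},{"x":0.3,"y":0.6,"z":-0.1,"rx":0,"ry":0,"rz":0,"claw":0},{"x":0.376,"y":0.77,"z":-0.25,"rx":0,"ry":0,"rz":0,"claw":0},{"x":0.376,"y":0.77,"z":-0.4,"rx":0,"ry":0,"rz":0,"claw":0},{"x":0.376,"y":0.77,"z":-0.51,"rx":0,"ry":0,"rz":0,"claw":0},{"x":0.376,"y":0.77,"z":-0.51,"rx":0,"ry":0,"rz":0,"claw":0},{"x":0.376,"y":0.77,"z":-0.51,"rx":0,"ry":0,"rz":0,"claw":0}]'
```

```text
time_s: 3.1
tcp_pos: [0.4498, -0.1739, 0.0961]
ee_rot: [[-0.969, -0.247, 0.002], [-0.247, 0.969, -0.001], [-0.002, -0.001, -1.0]]
wrist_force: [0.2, 0.2, 0.3]
gripper_width: 0.004
gripper_force: 0.0
```

```bash
python3 -m pendant '[{"x":0.06,"y":0.014,"z":0,"rx":0,"ry":0,"rz":0,"claw":0},{"x":0.12,"y":0.028,"z":0,"rx":0,"ry":0,"rz":0,"claw":0},{"x":0.17,"y":0.04,"z":0,"rx":0,"ry":0,"rz":0,"claw":0},{"x":0.21,"y":0.05,"z":0,"rx":0,"ry":0,"rz":0,"claw":0},{"x":0.25,"y":0.058,"z":0,"rx":0,"ry":0,"rz":0,"claw":0},{"x":0.29,"y":0.067,"z":0,"rx":0,"ry":0,"rz":0,"claw":0},{"x":0.33,"y":0.077,"z":0,"rx":0,"ry":0,"rz":0,"claw":0},{"x":0.35,"y":0.082,"z":0,"rx":0,"ry":0,"rz":0,"claw":0}]'
python3 - <<'E'
from h import *
a=capture("top");save(a,"c.png")
E
```

```text
time_s: 4.1
tcp_pos: [0.5377, -0.1521, 0.095]
ee_rot: [[-0.969, -0.249, 0.0], [-0.249, 0.969, -0.0], [-0.0, -0.0, -1.0]]
wrist_force: [-3.4, -0.7, 2.6]
gripper_width: 0.009
gripper_force: 1.2
```

View pics/c.png

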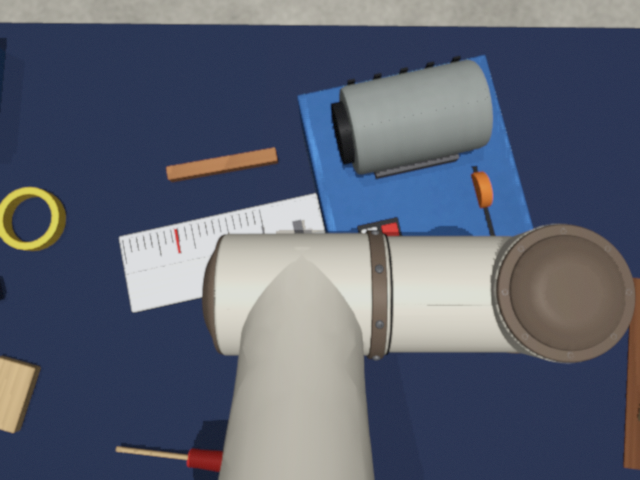

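The arm hides the flap here; about 18 mm of push remains. I'll continue slowly and watch the force.

```bash
python3 -m pendant '[{"x":0.01,"y":0.002,"z":0,"rx":0,"ry":0,"rz":0,"claw":0},{"x":0.02,"y":0.005,"z":0,"rx":0,"ry":0,"rz":0,"claw":0},{"x":0.03,"y":0.007,"z":0,"rx":0,"ry":0,"rz":0,"claw":0},{"x":0.04,"y":0.009,"z":0,"rx":0,"ry":0,"rz":0,"claw":0},{"x":0.05,"y":0.012,"z":0,"rx":0,"ry":0,"rz":0,"claw":0},{"x":0.056,"y":0.013,"z":0,"rx":0,"ry":0,"rz":0,"claw":0},{"x":0.06,"y":0.014,"z":0,"rx":0,"ry":0,"rz":0,"claw":0},{"x":0.06,"y":0.014,"z":0,"rx":0,"ry":0,"rz":0,"claw":0}]'
```

```text
time_s: 5.15
tcp_pos: [0.5519, -0.1489, 0.095]
ee_rot: [[-0.969, -0.248, 0.0], [-0.248, 0.969, 0.0], [-0.0, -0.0, -1.0]]
wrist_force: [-1.7, -0.0, 1.0]
gripper_width: 0.008
gripper_force: 0.6
```

```bash
python3 -m pendant '[{"x":0.005,"y":0.001,"z":0,"rx":0,"ry":0,"rz":0,"claw":0},{"x":0.01,"y":0.002,"z":0,"rx":0,"ry":0,"rz":0,"claw":0},{"x":0.015,"y":0.003,"z":0,"rx":0,"ry":0,"rz":0,"claw":0},{"x":0.02,"y":0.005,"z":0,"rx":0,"ry":0,"rz":0,"claw":0},{"x":0.02,"y":0.005,"z":0,"rx":0,"ry":0,"rz":0,"claw":0},{"x":0.02,"y":0.005,"z":0,"rx":0,"ry":0,"rz":0,"claw":0},{"x":0.02,"y":0.005,"z":0,"rx":0,"ry":0,"rz":0,"claw":0},{"x":0.02,"y":0.005,"z":0,"rx":0,"ry":0,"rz":0,"claw":0}]'
```

```text
time_s: 6.15
tcp_pos: [0.5546, -0.1482, 0.0951]
ee_rot: [[-0.969, -0.248, -0.004], [-0.248, 0.969, -0.0], [0.004, 0.001, -1.0]]
wrist_force: [-6.4, -1.5, 4.2]
gripper_width: 0.01
gripper_force: 3.4
```

```bash
python3 -m pendant '[{"x":0.008,"y":0.002,"z":0,"rx":0,"ry":0,"rz":0,"claw":0},{"x":0.016,"y":0.004,"z":0,"rx":0,"ry":0,"rz":0,"claw":0},{"x":0.024,"y":0.006,"z":0,"rx":0,"ry":0,"rz":0,"claw":0},{"x":0.024,"y":0.006,"z":0,"rx":0,"ry":0,"rz":0,"claw":0},{"x":0.024,"y":0.006,"z":0,"rx":0,"ry":0,"rz":0,"claw":0},{"x":0.024,"y":0.006,"z":0,"rx":0,"ry":0,"rz":0,"claw":0},{"x":0.024,"y":0.006,"z":0,"rx":0,"ry":0,"rz":0,"claw":0},{"x":0.024,"y":0.006,"z":0,"rx":0,"ry":0,"rz":0,"claw":0}]'
```

```text
time_s: 7.15
tcp_pos: [0.5543, -0.1481, 0.0951]
ee_rot: [[-0.969, -0.246, -0.018], [-0.246, 0.969, -0.001], [0.018, 0.003, -1.0]]
wrist_force: [-19.1, -4.9, 15.0]
gripper_width: 0.005
gripper_force: 9.9
```

```bash
python3 -m pendant '[{"x":-0.12,"y":-0.03,"z":0,"rx":0,"ry":0,"rz":0,"claw":0},{"x":-0.32,"y":-0.075,"z":0.05,"rx":0,"ry":0,"rz":0,"claw":0},{"x":-0.34,"y":0.1,"z":0.25,"rx":0,"ry":0,"rz":0,"claw":0},{"x":-0.34,"y":0.25,"z":0.45,"rx":0,"ry":0,"rz":-0.05,"claw":0.5},{"x":-0.34,"y":0.45,"z":0.6,"rx":0,"ry":0,"rz":-0.1,"claw":1},{"x":-0.3,"y":0.65,"z":0.6,"rx":0,"ry":0,"rz":-0.15,"claw":1},{"x":-0.2,"y":0.87,"z":0.6,"rx":0,"ry":0,"rz":-0.2,"claw":1},{"x":-0.1,"y":0.87,"z":0.6,"rx":0,"ry":0,"rz":-0.25,"claw":1}]'
python3 - <<'E'
from h import *
s=sense();print(s["joints"]);save(capture("scene"),"d.png")
E
```

```text
time_s: 8.15
tcp_pos: [0.5392, 0.0754, 0.2456]
ee_rot: [[-0.861, 0.509, 0.003], [0.509, 0.861, 0.002], [-0.002, 0.003, -1.0]]
wrist_force: [-0.1, -0.2, -0.3]
gripper_width: 0.491
gripper_force: 0.0
[ 2.50248244e+01  1.31475576e+01 -8.93907836e+00 -1.66165760e-02
 -6.76955762e+01 -1.45612590e+02]
```

View pics/d.png

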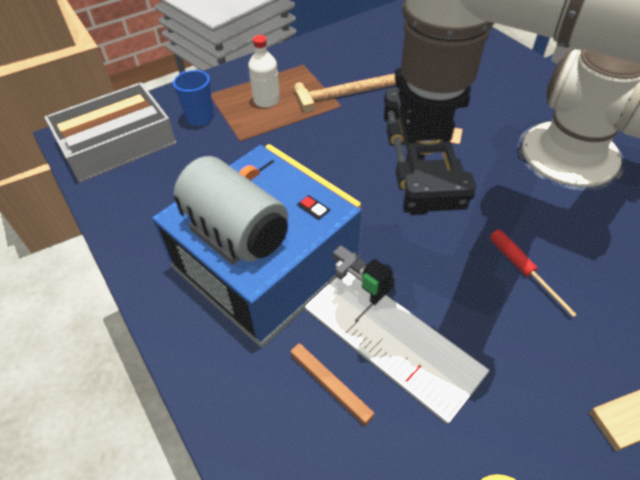

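The flap now shows as a thin yellow bar along the saw's top edge, (268,148) to (360,205), so it is shut. Joint 6 has no room to keep turning this way, so I'll turn back the other way to yaw 193°.

```bash
python3 -m pendant '[{"x":0.05,"y":0,"z":0,"rx":0,"ry":0,"rz":0.058,"claw":1},{"x":0.1,"y":0,"z":0,"rx":0,"ry":0,"rz":0.116,"claw":1},{"x":0.1,"y":0,"z":0,"rx":0,"ry":0,"rz":0.174,"claw":1},{"x":0.1,"y":0,"z":0,"rx":0,"ry":0,"rz":0.232,"claw":1},{"x":0.1,"y":0,"z":0,"rx":0,"ry":0,"rz":0.29,"claw":1},{"x":0.1,"y":0,"z":0,"rx":0,"ry":0,"rz":0.348,"claw":1},{"x":0.1,"y":0,"z":0,"rx":0,"ry":0,"rz":0.406,"claw":1},{"x":0.1,"y":0,"z":0,"rx":0,"ry":0,"rz":0.464,"claw":1}]'
python3 -m pendant '[{"x":0,"y":0,"z":0,"rx":0,"ry":0,"rz":0.058,"claw":1},{"x":0,"y":0,"z":0,"rx":0,"ry":0,"rz":0.116,"claw":1},{"x":0,"y":0,"z":0,"rx":0,"ry":0,"rz":0.174,"claw":1},{"x":0,"y":0,"z":0,"rx":0,"ry":0,"rz":0.232,"claw":1},{"x":0,"y":0,"z":0,"rx":0,"ry":0,"rz":0.279,"claw":1},{"x":0,"y":0,"z":0,"rx":0,"ry":0,"rz":0.279,"claw":1},{"x":0,"y":0,"z":0,"rx":0,"ry":0,"rz":0.279,"claw":1},{"x":0,"y":0,"z":0,"rx":0,"ry":0,"rz":0.279,"claw":1}]'
python3 - <<'E'
from h import *
p=capture("wrist");save(p,"e.png")
print(np.degrees(np.arctan2(*np.array(sense()["ee_rot"])[[1,0],1])))
for X in((.588,.0707,.115),(.6179,.2051,.0145)):print(proj(p,X))
for l,z in(("head",.115),("button_face",.11),("pointer",.014),("mark",.0145)):
    print(l,[(np.round(r["centre"]).tolist(),round(r["conf"],2),atz(p,r["centre"],z).round(4)) for r in search_frame(p,l)[:2]])
E
```

```text
time_s: 9.2
tcp_pos: [0.5632, 0.0715, 0.2451]
ee_rot: [[-0.598, -0.801, 0.002], [-0.801, 0.598, 0.001], [-0.002, -0.001, -1.0]]
wrist_force: [0.3, 0.2, 0.0]
gripper_width: 0.995
gripper_force: 0.0
time_s: 10.2
tcp_pos: [0.5627, 0.0713, 0.2451]
ee_rot: [[0.226, -0.974, 0.0], [-0.974, -0.226, 0.0], [-0.0, -0.0, -1.0]]
wrist_force: [0.6, -0.4, 0.6]
gripper_width: 0.998
gripper_force: 0.0
-166.93836510205384
[286.82258582 222.52998231]
[242.60856081 313.53851813]
head [([284.0, 213.0], 0.79, array([0.5913, 0.0641, 0.115 ]))]
button_face [([271.0, 189.0], 0.89, array([0.605 , 0.0489, 0.11  ]))]
pointer [([285.0, 213.0], 0.58, array([0.5952, 0.0851, 0.014 ]))]
mark [([246.0, 84.0], 0.35, array([ 0.656 , -0.0279,  0.0145]))]
```

View pics/e.png

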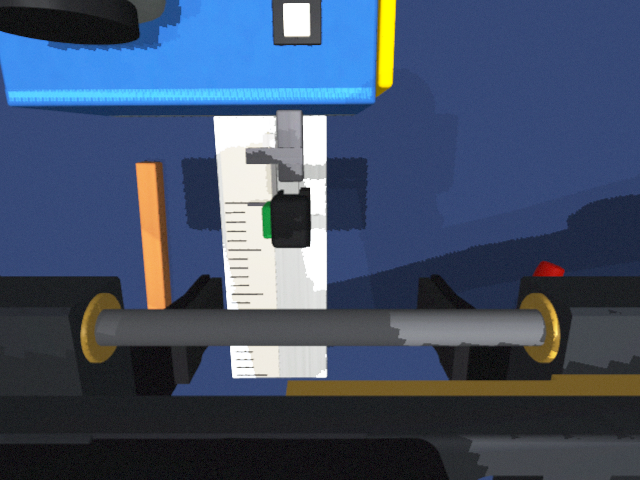

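The wrist view shows the head's top centred at about (291,218) with the button at (267,221), within about 3 mm of the fit. I'll descend over it.

```bash
python3 -m pendant '[{"x":0.093,"y":-0.008,"z":0,"rx":0,"ry":0,"rz":0,"claw":1},{"x":0.093,"y":-0.008,"z":-0.12,"rx":0,"ry":0,"rz":0,"claw":1},{"x":0.093,"y":-0.008,"z":-0.28,"rx":0,"ry":0,"rz":0,"claw":1},{"x":0.093,"y":-0.008,"z":-0.42,"rx":0,"ry":0,"rz":0,"claw":1},{"x":0.093,"y":-0.008,"z":-0.54,"rx":0,"ry":0,"rz":0,"claw":1},{"x":0.093,"y":-0.008,"z":-0.63,"rx":0,"ry":0,"rz":0,"claw":1},{"x":0.093,"y":-0.008,"z":-0.676,"rx":0,"ry":0,"rz":0,"claw":1},{"x":0.093,"y":-0.008,"z":-0.676,"rx":0,"ry":0,"rz":0,"claw":1}]'
python3 - <<'E'
from h import *
p=capture("wrist");save(p,"f.png")
E
```

```text
time_s: 11.45
tcp_pos: [0.5857, 0.0692, 0.0756]
ee_rot: [[0.227, -0.974, -0.001], [-0.974, -0.227, -0.001], [0.0, 0.001, -1.0]]
wrist_force: [0.7, -0.5, 0.9]
gripper_width: 0.995
gripper_force: 0.0
```

View pics/f.png

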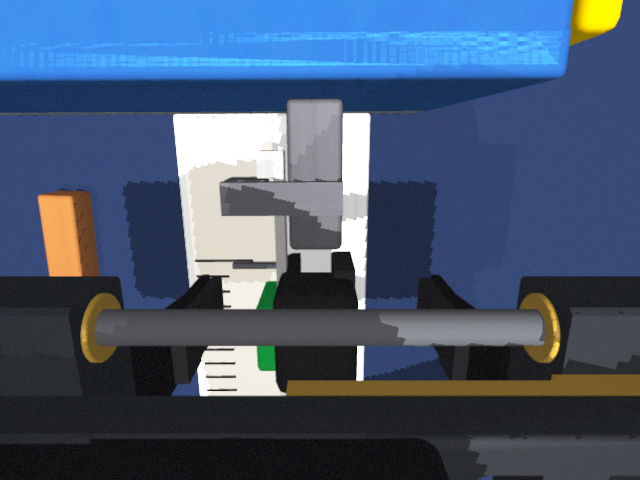

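The head (cols 275–357) sits between the fingers (centre at col 320). I'll shift about 2.5 mm towards the button, then squeeze.

```bash
python3 -m pendant '[{"x":0.01,"y":0.002,"z":0,"rx":0,"ry":0,"rz":0,"claw":1},{"x":0.01,"y":0.002,"z":0,"rx":0,"ry":0,"rz":0,"claw":0.5},{"x":0.01,"y":0.002,"z":0,"rx":0,"ry":0,"rz":0,"claw":0.4},{"x":0.01,"y":0.002,"z":0,"rx":0,"ry":0,"rz":0,"claw":0.2},{"x":0.01,"y":0.002,"z":0,"rx":0,"ry":0,"rz":0,"claw":0},{"x":0.01,"y":0.002,"z":0,"rx":0,"ry":0,"rz":0,"claw":0},{"x":0.01,"y":0.002,"z":0,"rx":0,"ry":0,"rz":0,"claw":0},{"x":0.01,"y":0.002,"z":0,"rx":0,"ry":0,"rz":0,"claw":0}]'
python3 -m pendant '[{"x":0,"y":0,"z":0,"rx":0,"ry":0,"rz":0,"claw":0},{"x":0,"y":0,"z":0,"rx":0,"ry":0,"rz":0,"claw":0},{"x":0,"y":0,"z":0,"rx":0,"ry":0,"rz":0,"claw":0},{"x":0,"y":0,"z":0,"rx":0,"ry":0,"rz":0,"claw":0},{"x":0,"y":0,"z":0,"rx":0,"ry":0,"rz":0,"claw":0},{"x":0,"y":0,"z":0,"rx":0,"ry":0,"rz":0,"claw":0},{"x":0,"y":0,"z":0,"rx":0,"ry":0,"rz":0,"claw":0},{"x":0,"y":0,"z":0,"rx":0,"ry":0,"rz":0,"claw":0}]'
```

```text
time_s: 12.5
tcp_pos: [0.5882, 0.0698, 0.0761]
ee_rot: [[0.227, -0.974, -0.0], [-0.974, -0.227, -0.0], [0.0, 0.0, -1.0]]
wrist_force: [-0.3, 0.9, 0.4]
gripper_width: 0.36
gripper_force: 30.0
time_s: 13.5
tcp_pos: [0.5883, 0.0698, 0.0761]
ee_rot: [[0.227, -0.974, -0.0], [-0.974, -0.227, -0.0], [0.0, 0.0, -1.0]]
wrist_force: [-2.3, 0.4, 2.5]
gripper_width: 0.366
gripper_force: 30.0
```

Width 31.8 mm means the button is pressed. Now drawing out 110 mm.

```bash
python3 -m pendant '[{"x":-0.01,"y":0.04,"z":0,"rx":0,"ry":0,"rz":0,"claw":0},{"x":-0.023,"y":0.1,"z":0,"rx":0,"ry":0,"rz":0,"claw":0},{"x":-0.037,"y":0.16,"z":0,"rx":0,"ry":0,"rz":0,"claw":0},{"x":-0.054,"y":0.23,"z":0,"rx":0,"ry":0,"rz":0,"claw":0},{"x":-0.07,"y":0.3,"z":0,"rx":0,"ry":0,"rz":0,"claw":0},{"x":-0.086,"y":0.37,"z":0,"rx":0,"ry":0,"rz":0,"claw":0},{"x":-0.1,"y":0.428,"z":0,"rx":0,"ry":0,"rz":0,"claw":0},{"x":-0.1,"y":0.428,"z":0,"rx":0,"ry":0,"rz":0,"claw":0}]'
python3 - <<'E'
from h import *
for n in("top","scene","wrist"):
    p=capture(n)
    if n!="wrist":
        i=p["color"]; s=i[180:330,100:300] if n=="top" else i[280:430,320:520]
        cv2.imwrite(f"pics/g_{n}.png",cv2.resize(s[:,:,::-1],(800,600),interpolation=cv2.INTER_CUBIC))
    else: save(p,"g_wrist.png")
    for l in("pointer","mark"): print(n,l,[(np.round(r["centre"],1).tolist(),round(r["conf"],2)) for r in search_frame(p,l)[:2]])
E
```

```text
time_s: 14.5
tcp_pos: [0.5628, 0.1768, 0.0761]
ee_rot: [[0.228, -0.974, -0.001], [-0.974, -0.228, -0.002], [0.001, 0.001, -1.0]]
wrist_force: [-1.8, -5.0, 3.8]
gripper_width: 0.364
gripper_force: 30.0
top pointer [([226.1, 261.7], 0.95)]
top mark []
scene pointer [([381.5, 282.5], 0.75)]
scene mark [([414.7, 372.2], 0.54)]
wrist pointer [([319.5, 222.4], 0.85)]
wrist mark [([246.5, 280.5], 0.49)]
```

View pics/g_scene.png

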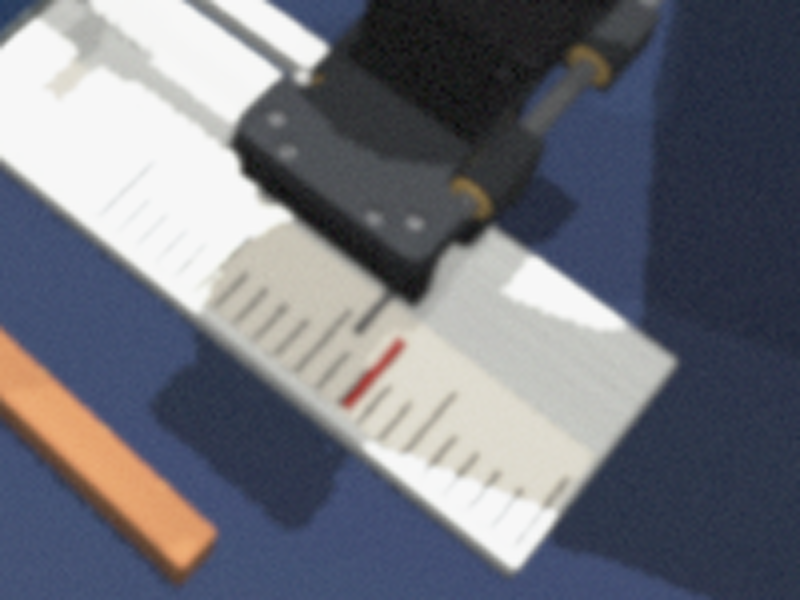

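View pics/g_wrist.png

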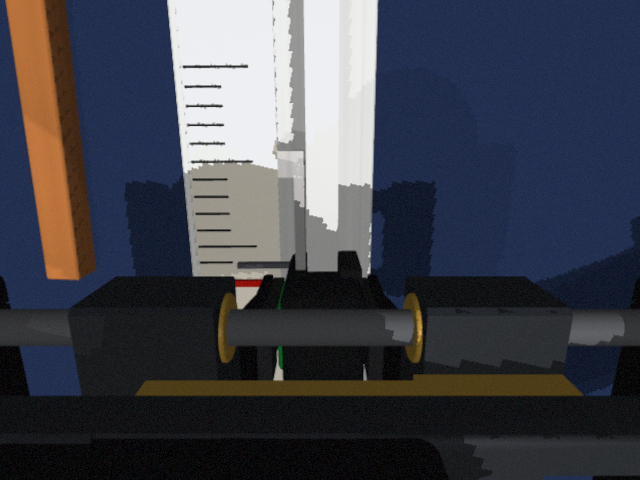

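The scene crop shows the pointer from (393,290) to (362,330) and the red mark from (402,340) to (345,405). In the wrist view the pointer is at row 265 and the mark at row 283, with ticks about 16 px per 10 mm, so the gap is about 11 mm.

Run:
```python
from h import *
th=np.radians(13.13);yd=np.array([-np.sin(th),np.cos(th)])
p=capture("scene");f=lambda u,v:(320+u/4,280+v/4)
m=[atz(p,f(402,340),.015)[:2]@yd,atz(p,f(345,405),.015)[:2]@yd]
q=[atz(p,f(391,292),.016)[:2]@yd,atz(p,f(361,331),.016)[:2]@yd]
print(m,q,np.mean(m)-np.mean(q))
p=capture("wrist");print(atz(p,(250,283),.015)[:2]@yd-atz(p,(250,265),.016)[:2]@yd)
```

```text
[np.float64(0.05970815320616926), np.float64(0.059696209939117284)] [np.float64(0.04467219658224267), np.float64(0.04604396159028443)] 0.014344102486379726
0.01190029078883817
```

```bash
python3 -m pendant '[{"x":-0.003,"y":0.012,"z":0,"rx":0,"ry":0,"rz":0,"claw":0},{"x":-0.006,"y":0.024,"z":0,"rx":0,"ry":0,"rz":0,"claw":0},{"x":-0.009,"y":0.036,"z":0,"rx":0,"ry":0,"rz":0,"claw":0},{"x":-0.011,"y":0.047,"z":0,"rx":0,"ry":0,"rz":0,"claw":0},{"x":-0.011,"y":0.047,"z":0,"rx":0,"ry":0,"rz":0,"claw":0},{"x":-0.011,"y":0.047,"z":0,"rx":0,"ry":0,"rz":0,"claw":0},{"x":-0.011,"y":0.047,"z":0,"rx":0,"ry":0,"rz":0,"claw":0},{"x":-0.011,"y":0.047,"z":0,"rx":0,"ry":0,"rz":0,"claw":0}]'
python3 - <<'E'
from h import *
p=capture("scene")["color"][340:400,370:450];q=capture("wrist")["color"][200:320,170:330]
r=lambda i:cv2.resize(i[:,:,::-1],(400,300),interpolation=cv2.INTER_CUBIC)
p=cv2.resize(p[:,:,::-1],(800,600),interpolation=cv2.INTER_CUBIC)[:, :];cv2.imwrite("pics/h.png",np.hstack([cv2.resize(p,(400,300)),r(q)]))
E
```

```text
time_s: 16.05
tcp_pos: [0.5603, 0.1873, 0.0761]
ee_rot: [[0.227, -0.974, -0.001], [-0.974, -0.227, -0.002], [0.001, 0.002, -1.0]]
wrist_force: [-0.4, -5.7, 4.2]
gripper_width: 0.368
gripper_force: 30.0
```

View pics/h.png

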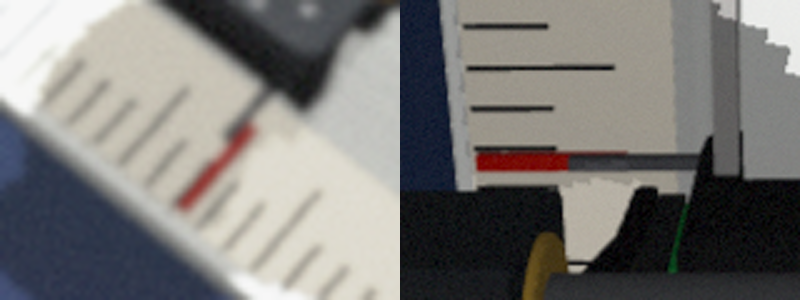

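Both views agree: the pointer is over the mark (wrist crop rows 160 and 162), about 1–2.5 mm short once parallax is counted. I'll nudge it 1.8 mm further.

```bash
python3 -m pendant '[{"x":-0.001,"y":0.004,"z":0,"rx":0,"ry":0,"rz":0,"claw":0},{"x":-0.002,"y":0.007,"z":0,"rx":0,"ry":0,"rz":0,"claw":0},{"x":-0.002,"y":0.007,"z":0,"rx":0,"ry":0,"rz":0,"claw":0},{"x":-0.002,"y":0.007,"z":0,"rx":0,"ry":0,"rz":0,"claw":0},{"x":-0.002,"y":0.007,"z":0,"rx":0,"ry":0,"rz":0,"claw":0},{"x":-0.002,"y":0.007,"z":0,"rx":0,"ry":0,"rz":0,"claw":0},{"x":-0.002,"y":0.007,"z":0,"rx":0,"ry":0,"rz":0,"claw":0},{"x":-0.002,"y":0.007,"z":0,"rx":0,"ry":0,"rz":0,"claw":0}]'
python3 - <<'E'
from h import *
c=capture("scene");w=capture("wrist");p=c["color"][340:400,370:450];q=w["color"][200:320,170:330]
r=lambda i:cv2.resize(i[:,:,::-1],(400,300),interpolation=cv2.INTER_CUBIC)
cv2.imwrite("pics/i.png",np.hstack([r(p),r(q)]))
yd=np.array([-np.sin(.2292),np.cos(.2292)])
for z in(.016,.018,.02):print(z,atz(w,(240,265),z)[:2]@yd-atz(w,(240,265),.015)[:2]@yd,atz(c,(415,368),z)[:2]@yd-atz(c,(415,368),.015)[:2]@yd)
E
```

```text
time_s: 17.15
tcp_pos: [0.5599, 0.1889, 0.0761]
ee_rot: [[0.227, -0.974, -0.001], [-0.974, -0.227, -0.002], [0.002, 0.001, -1.0]]
wrist_force: [-0.4, -5.9, 3.4]
gripper_width: 0.364
gripper_force: 30.0
0.016 -0.00033421977589956353 0.00018620806320579497
0.018 -0.0010026593276987184 0.0005586241896174127
0.02 -0.0016710988794978732 0.0009310403160289749
```

View pics/i.png

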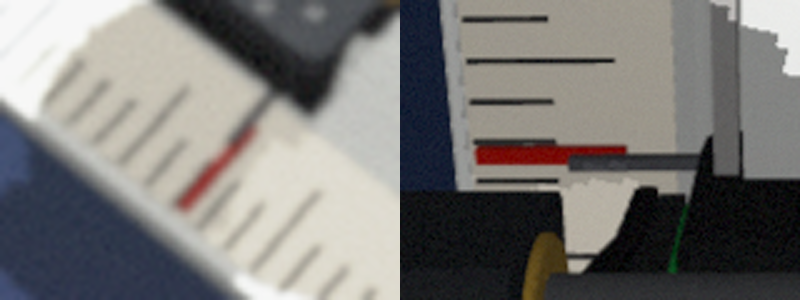

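The wrist view puts the pointer about 1 mm past the mark's middle and the scene view about 1 mm short, so it is centred well within 4 mm. Handing in.

```bash
python3 -c "
from station import *
print(finish_job())"
```

```text
the job is handed in; nothing more can be done
None
```

I've handed in the job: the guard flap is shut and the stop's pointer sits within about 1 mm of the red mark by camera, with the head still gripped at 30 N (the hand-in returned no verdict).

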